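# Work the panel clamp, then feel its gap with a taper feeler

## Robot

A 7-joint arm with a two-finger parallel gripper is mounted at the origin on the work surface. World frame = base frame: x ahead of the robot, y to its left, z up, the work surface at z = 0. Lengths are in m, angles in degrees, forces in N, time in s.
With the tool pointing down it reaches from about 0.4 to 0.75 m from the base axis. Payload 19.5 kg.
Tool frame: the origin (TCP) lies at the centre of the arm's flange, where the gripper is bolted on; the fingertips stand 173 mm ahead of it and the grasp point (between the pads) lies 155 mm ahead of it (r.nose_length is the distance from the TCP to the fingertips, in m); z points along the fingers, y is the direction in which the jaws open and shut (so a half turn about z gives the same grasp; the last joint's range is limited). The gripper opens to 85 mm and grips with 20 to 120 N. Pads are 22 mm wide; open, the fingers measure 114 mm over their backs; the gripper's body (76 mm by 85 mm) begins 54 mm behind the grasp point. The pads swing forward as they close: fully open they stand 13 mm farther back than shut.
Start: joints at [68.829, 40.479, -1.581, 85.061, 1.261, 54.483, -4.326], TCP at [0.185, -0.544, 0.405] pointing down, gripper open.
Joint ranges: [-155.06, 155.06], [-18.47, 123.98], [-90, 86.84], [0, 140.48], [-83.41, 263.41], [0, 116], [-161.91, 161.91]. Speed limits (degrees/s): [108.29, 108.29, 147.25, 147.25, 172.46, 172.46, 172.46].

## Interface

Orientations are given as [roll, pitch, yaw] about the fixed x, y, z axes, in that order (R = Rz(yaw) Ry(pitch) Rx(roll)).
In Python, from workcell import monitor, vision, order, r gives the robot as it stands.
- The arm moves only by the tool carry_out, never from a script. Its argument "steps" is a list of rows, each a list of 3 entries, a list of its own where there are three numbers: the shift along the tool's x, y, z in units of 0.2 m (1.0 is 0.2 m), then the turn, a rotation vector about the tool's x, y, z in units of 30 degrees (1.0 is 30 degrees), then the opening, from -1 (shut) to 1 (fully open). A call has 1 to 8 rows; each row is the pose to reach, as a shift and turn from the pose measured when the call began, along the tool's axes at that moment; what a row does not reach only later rows make up. A row lasts 1/12 s, in which the tool goes at most 41.7 mm and 7.16 degrees, less where a joint would pass 70% of its speed; a pose out of reach is approached as far as the arm can. A call with a number of a shift or a turn outside -1 to 1 is refused whole. A call with a gripper value outside its range is refused whole. The fingers move at their own pace and stop on an object; the grip force is fixed at half the most. Time passes only in rows, so rows that repeat a pose let the fingers close. It gives the time, the measured TCP pose, the force and the opening at its end, in the units of the state.
- monitor.state(): the state, without advancing time (a new reading comes with each control period).
- vision.camera(name): name is "scene" or "top" or "wrist"; returns a dict with "frame" (384x512x3 uint8, red, green, blue), "z_map" (384x512 float32, m along the optical axis (not along the pixel's ray), 0 where there is no reading), "fx", "fy", "cx", "cy" (pixels), "R" (3x3) and "t" (3): a world point X has camera coordinates R X + t. Camera axes: x right, y down, z forward; pixel columns grow to the right and rows downward; lengths in m; the calibration is good to about 2 mm. The wrist camera is an equidistant fisheye: a pixel r from the principal point sees the ray r / f radians off the axis. A picture is of the moment at which its call begins.
- order.sign_off(): hands the job in, once; it reports no verdict.
The state is a dict: "clock": time; "qpos": joint angles; "joint_velocities": joint speeds; "joint_efforts": joint torques, N m; "tcp_pos": TCP position; "eef_rot": TCP orientation; "wrist_force": force on the tool from outside, world axes, zero at the start; "wrist_torque": the same for the moment, N m; "grip_width": finger opening in m.
Only numpy, scipy, OpenCV 4.12 (cv2) and the standard library are available. Lean on these libraries where they do the work, as an engineer would, in place of code of your own. Each camera call takes 0.05 s, during which the arm holds its last target. There are 200 camera calls.

## Task

Work the panel jig's clamp once: pull its black slide knob all the way out and push it fully home again. Then take the taper feeler by its handle and, keeping it flat on the wooden panel, slide its blade straight in under the middle of the pressure plate until it drags snugly between plate and panel, without forcing it. Finish while still gripping the feeler and holding it at that depth; leave the other things where they are.

Things in the scene. Friction and masses are not known exactly. Their poses are not given: they have to be found in the camera images.
- jig: Fixed jig: aluminium base 180 x 170 x 30 mm (x -25..155, y +-85 mm), two dark uprights 94 mm high (x 34, y +-72) joined by a steel crosshead, dark knob housing on the +y side (x -5..45, y to 106, 64 mm high). Origin: on the bench below the middle of the pressure plate's front edge; +x points into the gap, away from the robot; z up.
- panel: Wooden panel fixed on the jig's base, 150 mm wide, 12 mm thick, flat top 42 mm above the bench. It begins 30 mm in front of the plate's front edge and has a window behind the plate. Origin: its underside, 30 mm above the jig's origin; axes as the jig's.
- plate: Aluminium pressure plate, 100 mm wide, with a round nose bar (10 mm) along its front edge, all the blade touches. Origin: middle of the bar's lowest line, above the jig's origin; axes as the jig's. Knob home: gap to the panel's top 4 to 6 mm, varying. Sprung downwards: about 3 N starts to lift it, then 12 N per mm. Knob fully out lifts it 6 mm.
- knob (a joint): Travel of the clamp's slide knob in m: 0 fully home (as it starts), 0.030 fully out, along the jig's +y. A spring detent holds it at either end (about 5 N to pass the middle, plus 1.5 N of friction); past the middle it snaps on to the end.
- knob_grip (a point): Middle of the black knob, on its axis: 48 mm above the bench; from the jig's origin x 20 mm and, when home, y 131 mm. A lying cylinder along the jig's y, diameter 28 mm, 13 mm to either side of this point, with a 36 mm flange on its outer end (13 to 19 mm out). When home its inner end is 12 mm off the housing.
- feeler: Taper feeler, about 120 g, lying on its flat underside: upright dark wooden handle 50 long x 16 wide x 36 mm high; from its front a steel blade 100 mm long, 20 mm wide, flat below, 2.5 mm thick at the tip rising evenly to 7.5 mm at the handle. Origin: underside, middle of the handle; +x along the blade to the tip, z up. It balances about 20 mm ahead of the origin.
- feeler_tip (a point): Middle of the blade's tip, on its underside, 125 mm along +x from the feeler's origin.
- screwdriver: Bystander: screwdriver, 180 mm long, lying on the bench. Origin near its middle. Leave it alone.
- batten: Bystander: plain wooden batten 170 x 22 x 18 mm. Origin: its middle underside. Leave it alone.
- driver: Bystander: aluminium power driver lying on the bench, about 230 mm long. Origin: its underside, middle of its grip. Leave it alone.
There are look-alikes about, which are no part of the job. Several things look just like the feeler: the one meant starts nearest to the robot's base.

How it is judged (in metres and radians):
On the way, in this order (a step that is already met when the one before it is completed fails the run):
1. the clamp knob is pulled out to its far detent (value of joint knob above 0.026 m), for 0.1 s.
2. the clamp knob is pushed fully home (value of joint knob below 0.003 m), for 0.1 s.
3. the blade is between plate and panel and drags (contact force between feeler and plate above 1.5 N and contact force between feeler and panel above 1 N and x of feeler_tip in the frame of jig above 0.01 m), for 0.1 s.
At the end, for the whole second after the job is handed in: Knob home (4 mm); feeler gripped (over 3 N), still, level on the panel (0.1 rad), straight (0.17 rad), tip 10 mm or more past the plate edge and within 30 mm of the middle; the plate presses on the blade with 1.5 to 13 N and the blade on the panel with over 1 N (all of step 3 and value of joint knob below 0.004 m and contact force between feeler and plate below 13 N and y of feeler_tip in the frame of jig between -0.03 and 0.03 m and angle between the x axis of feeler and the x axis of jig, either way round below 0.17 rad and angle between feeler's own z axis and vertical below 0.1 rad and height (world z) of feeler above 0.035 m and contact force between the fingers and feeler above 3 N and linear speed of feeler below 0.01 m/s); the arm keeps its last pose, push and grip.
It fails at once if the blade is forced: the plate presses on it with more than 35 N (contact force between feeler and plate above 35 N).
It fails at once if a bystander is shifted by more than 40 mm (distance of any of screwdriver, batten, driver from where it was at the start of the episode above 0.04 m).
It also fails if it takes over 72 s, if anything falls off the work surface, if the arm or the gripper's body presses on something with over 40 N, if the wrist force passes 120 N, or if a joint passes its speed limit or range.

## Working session

There is one attempt and no reset: what is moved stays moved. The work goes in short steps, Python scripts to look and compute and a tool call to move; the robot and the scene stay as the last step left them, time stands still between calls to the robot, and variables do not carry over. Pictures are saved under pics/ and viewed, about 8 in all and at most 12, crops included, and the job is handed in when it is done.

Besides the shell and the picture viewer there is one more tool, called after "Emit:" as name([rows], argument=value, ...), one row to a line, values as JSON. carry_out: Moves the arm, as the interface text tells. Shifts and turns lie within -1 to 1; 1 stands for 0.2 m of shift or 30 degrees of turn. Its arguments: {"type":"object","properties":{"steps":{"type":"array","items":{"type":"array"}}},"required":["steps"]}

```bash
mkdir -p pics; ls; python3 - <<'E'
from workcell import monitor, vision, order, r
import cv2,numpy as np
s=monitor.state();print(s)
for n in("scene","top"):
    c=vision.camera(n);cv2.imwrite(f"pics/{n}0.png",c["frame"][:,:,::-1]);np.savez(f"{n}0.npz",**c)
    print(n,c["R"],c["t"],c["fx"],c["cx"],c["cy"])
E
```

```text
pics
{'clock': 0.0, 'qpos': array([68.82897855, 40.51327643, -1.58370724, 85.08243702,  1.26037942,
       54.48381132, -4.3232978 ]), 'joint_velocities': array([-0.04482152, -0.02047533, -0.04683698,  0.00295815, -0.05019379,
       -0.06385384,  0.08118788]), 'joint_efforts': array([-2.98217064e-04, -8.83214307e+01,  1.23458080e+00, -2.36165428e+01,
        1.68710563e-02,  6.56157994e-03, -4.09235713e-05]), 'tcp_pos': array([ 0.18512116, -0.54431198,  0.40424172]), 'eef_rot': array([-1.79937794e+02,  1.01844655e-03,  1.87852643e+01]), 'wrist_force': array([ 0.10365063,  0.38573848, -0.36073741]), 'wrist_torque': array([ 0.01519167, -0.01673755, -0.0030008 ]), 'grip_width': 0.08554628643948149}
scene [[-0.18461829  0.98270655  0.01428004]
 [ 0.79652372  0.15812063 -0.58356476]
 [-0.57573088 -0.09636234 -0.81194104]] [ 0.1999094  -0.35772438  1.49676688] 347.4545505838825 260.43776383308256 200.20665081183213
top [[-0.02425312 -0.99959104 -0.01515074]
 [-0.9914464   0.02599407 -0.12789972]
 [ 0.12824124  0.01191918 -0.99167138]] [-0.11050284  0.52470906  1.21915357] 391.7828096026547 263.55431576521937 184.4602217606989
```

View pics/top0.png

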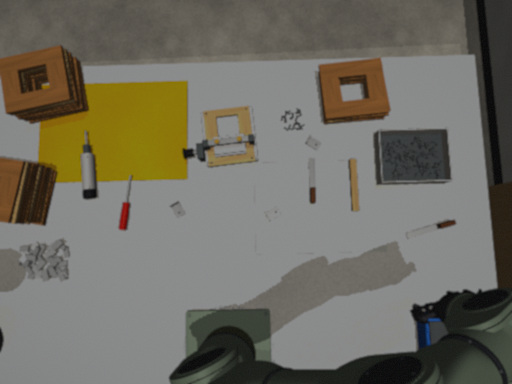

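View pics/scene0.png

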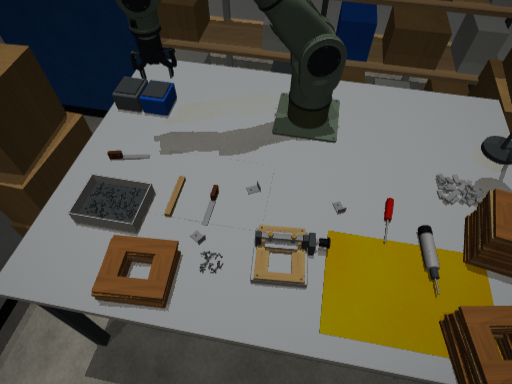

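The top view shows two feeler look-alikes: A at (312,185), handle at its lower end, and B at (432,228), handle at its right end. The jig is at (230,140) with its knob at (190,153). Other long things are the batten (354,185), the screwdriver (126,205) and the driver (88,165).

```bash
cat > h.py <<'E'
import numpy as np,cv2
def px2w(c,u,v,z=None):
    """pixel -> world; on plane z if given, else via depth"""
    R,t=c["R"],c["t"]
    d=np.array([(u-c["cx"])/c["fx"],(v-c["cy"])/c["fy"],1.])
    C=-R.T@t; D=R.T@d
    k=(z-C[2])/D[2] if z is not None else c["z_map"][int(round(v)),int(round(u))]
    return C+k*D
def crop(c,u0,v0,u1,v1,k,name):
    cv2.imwrite(name,cv2.resize(c["frame"][v0:v1,u0:u1,::-1],None,fx=k,fy=k,interpolation=cv2.INTER_CUBIC))
E
python3 - <<'E'
from h import *
c=dict(np.load("top0.npz"));np.set_printoptions(precision=3,suppress=True)
for n,u,v,z in[("A handle",312,196,.036),("A tip",312,159,0),("B handle",447,223,.036),("B tip",407,236,0),("base",228,335,0),("knob",188,153,.048),("bar L",205,143,.06),("bar R",254,141,.06)]:
    p=px2w(c,u,v,z);print(n,p,np.hypot(*p[:2]),px2w(c,u,v))
a=cv2.resize(c["frame"][95:215,180:330,::-1],None,fx=5,fy=5,interpolation=cv2.INTER_CUBIC)
cv2.imwrite("pics/crop1.png",a)
E
```

```text
A handle [ 0.48  -0.276  0.036] 0.5542688929952432 [ 0.48  -0.276  0.04 ]
A tip [ 0.607 -0.285  0.   ] 0.6702833335255551 [ 0.606 -0.285  0.004]
B handle [ 0.385 -0.694  0.036] 0.7936210790520963 [ 0.385 -0.692  0.04 ]
B tip [ 0.347 -0.579  0.   ] 0.6754382743514868 [ 0.347 -0.579  0.001]
base [ 0.054 -0.001  0.   ] 0.054048111475703604 [ 0.084 -0.014  0.125]
knob [0.628 0.115 0.048] 0.6380904027725552 [0.625 0.113 0.061]
bar L [0.656 0.059 0.06 ] 0.6584868233362263 [0.647 0.053 0.095]
bar R [ 0.658 -0.097  0.06 ] 0.6651371337922899 [ 0.653 -0.098  0.079]
```

View pics/crop1.png

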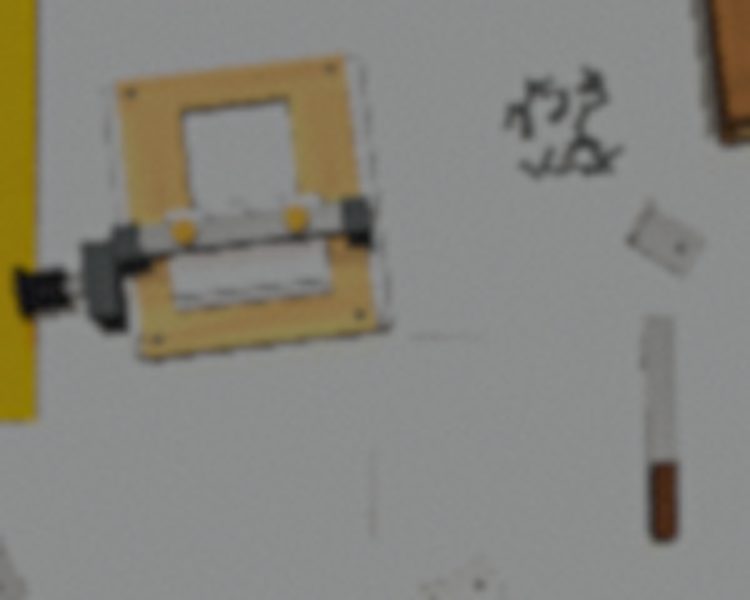

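The crop confirms A: brown handle at crop (663,505), blade up to (660,318). The panel corners are at crop (140,358), (390,328), (345,56) and (118,82), and the knob is at (40,291). Next I'll work out the jig pose.

```bash
python3 - <<'E'
from h import *
c=dict(np.load("top0.npz"));np.set_printoptions(precision=4,suppress=True)
W=lambda u,v,z:px2w(c,180+(u-2)/5,95+(v-2)/5,z)
fl,fr,br,bl=[W(*p,.042) for p in((140,357),(391,328),(345,56),(118,82))]
print(fl,fr,br,bl,np.linalg.norm(fl-fr),np.linalg.norm(br-bl),np.linalg.norm(fl-bl))
yaw=np.degrees(np.arctan2(*(-(fl-fr)[:1]),(fl-fr)[1]));print("yaw front",yaw)
d=bl-fl+br-fr;print("yaw sides",np.degrees(np.arctan2(d[1],d[0])))
y=np.radians(yaw);m=(fl+fr)/2;ex=np.array([np.cos(y),np.sin(y),0]);ey=np.array([-ex[1],ex[0],0])
o=m+.03*ex;print("origin",o,"knob pred",o+.02*ex+.131*ey)
print("knob meas", W(18,290,.048),W(70,291,.048))
print("plate front edge",W(176,305,.055),W(330,290,.055))
for p in((663,464,.036),(663,541,.036),(660,318,.0)):print(W(*p))
E
```

```text
[0.5848 0.0537 0.042 ] [ 0.5993 -0.1073  0.042 ] [ 0.7802 -0.0814  0.042 ] [0.767 0.067 0.042] 0.16163572118051645 0.14890898551965298 0.18271936318600118
yaw front 5.142196459986462
yaw sides 6.165048518688131
origin [ 0.6219 -0.0241  0.042 ] knob pred [0.6301 0.1081 0.042 ]
knob meas [0.6293 0.1307 0.048 ] [0.6277 0.0974 0.048 ]
plate front edge [0.6153 0.0285 0.055 ] [ 0.6223 -0.0695  0.055 ]
[ 0.5079 -0.2781  0.036 ]
[ 0.4589 -0.2761  0.036 ]
[ 0.6093 -0.2841  0.    ]
```

Feeler A (0.483, -0.277) is the nearest, so it's the one meant. The jig origin is about (0.620, -0.024) with yaw about 5.5°. Knob first.

```bash
cat > plan.py <<'E'
import sys,numpy as np
from scipy.spatial.transform import Rotation as Ro
from workcell import monitor
# usage: plan.py x y z yaw  (tool down target) -> shift units, turn units
x,y,z,yaw=map(float,sys.argv[1:5])
s=monitor.state();R=Ro.from_euler('xyz',s["eef_rot"],degrees=True)
T=Ro.from_euler('xyz',[180,0,yaw],degrees=True)
print("t",round(s["clock"],2),"tcp",s["tcp_pos"].round(4),s["eef_rot"].round(2),"F",s["wrist_force"].round(1),"grip",round(s["grip_width"],4))
print("shift",(R.inv().apply(np.array([x,y,z])-s["tcp_pos"])/.2).round(3),"turn",((R.inv()*T).as_rotvec(degrees=True)/30).round(3))
E
python3 plan.py .63 .109 .36 95.5
```

```text
t 0.1 tcp [ 0.1851 -0.5443  0.4043] [-179.94    0.     18.78] F [-0.7 -0.1 -0.2] grip 0.0855
shift [ 3.158 -2.376  0.224] turn [-2.000e-03 -1.000e-03 -2.557e+00]
```

Emit:
carry_out([
  [[1, -0.75, 0], [0, 0, -0.85], 1],
  [[1, -0.75, 0], [0, 0, -0.85], 1],
  [[1, -0.75, 0], [0, 0, -0.85], 1],
  [[1, -0.75, 0], [0, 0, -0.85], 1],
  [[1, -0.75, 0], [0, 0, -0.85], 1],
  [[1, -0.75, 0], [0, 0, -0.85], 1],
  [[1, -0.75, 0], [0, 0, -0.85], 1],
])

```text
clock: 0.68
tcp_pos: [0.3304, -0.332, 0.4046]
eef_rot: [-179.9, -0.2, 44.8]
wrist_force: [0.2, 1.0, 0.1]
grip_width: 0.0853
```

```bash
python3 plan.py .63 .109 .36 95.5
```

```text
t 0.68 tcp [ 0.3304 -0.332   0.4046] [-179.92   -0.21   44.81] F [0.2 1.  0.1] grip 0.0853
shift [ 2.616 -0.508  0.233] turn [ 1.00e-03 -8.00e-03 -1.69e+00]
```

Emit:
carry_out([
  [[1, -0.2, 0], [0, 0, -0.7], 1],
  [[1, -0.2, 0], [0, 0, -0.7], 1],
  [[1, -0.2, 0], [0, 0, -0.7], 1],
  [[1, -0.2, 0], [0, 0, -0.7], 1],
  [[1, -0.2, 0], [0, 0, -0.7], 1],
  [[1, -0.2, 0], [0, 0, -0.7], 1],
])

```text
clock: 1.18
tcp_pos: [0.4473, -0.1564, 0.4053]
eef_rot: [180.0, -0.4, 66.3]
wrist_force: [0.5, 0.8, -0.1]
grip_width: 0.0856
```

```bash
python3 plan.py .63 .109 .36 95.5
```

```text
t 1.18 tcp [ 0.4473 -0.1564  0.4053] [179.97  -0.42  66.31] F [ 0.5  0.8 -0.1] grip 0.0856
shift [1.58  0.303 0.238] turn [ 0.004 -0.013 -0.973]
```

Emit:
carry_out([
  [[1, 0.2, 0.1], [0, 0, -0.97], 1],
  [[1, 0.2, 0.1], [0, 0, -0.97], 1],
  [[1, 0.2, 0.1], [0, 0, -0.97], 1],
  [[1, 0.2, 0.1], [0, 0, -0.97], 1],
  [[1, 0.2, 0.1], [0, 0, -0.97], 1],
  [[1, 0.2, 0.1], [0, 0, -0.97], 1],
  [[1, 0.2, 0.1], [0, 0, -0.97], 1],
])

```text
clock: 1.77
tcp_pos: [0.565, 0.013, 0.3859]
eef_rot: [179.8, -0.4, 95.6]
wrist_force: [-0.8, -0.5, 0.1]
grip_width: 0.0859
```

```bash
python3 plan.py .63 .109 .36 95.5; python3 - <<'E'
from workcell import vision
import cv2,numpy as np
for n in("top","scene","wrist"):
    c=vision.camera(n);cv2.imwrite(f"pics/{n}1.png",c["frame"][:,:,::-1]);np.savez(f"{n}1.npz",**c)
print(c["R"],c["t"],c["fx"],c["cx"],c["cy"])
E
```

```text
t 1.77 tcp [0.565  0.013  0.3859] [179.82  -0.41  95.59] F [-0.8 -0.5  0.1] grip 0.0859
shift [0.445 0.37  0.134] turn [ 0.006 -0.014  0.003]
[[ 0.99556429  0.09400791  0.00377608]
 [ 0.08900225 -0.95404661  0.28613574]
 [ 0.03050158 -0.28453045 -0.95818165]] [-0.56275677 -0.07211426  0.34878005] 297.3186396354542 256.88818660127157 193.14282438229625
```

View pics/wrist1.png

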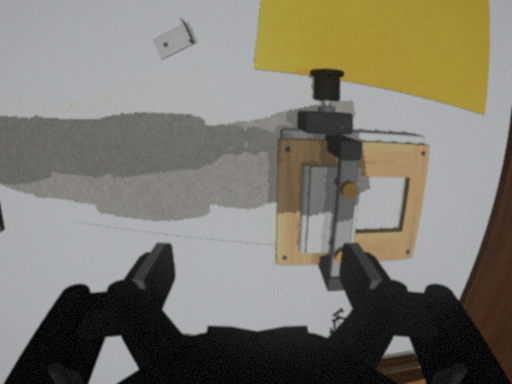

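The wrist view shows the jig upright. Panel front corners are at (279,139) and (276,263), back corners at (428,143) and (413,258). The knob body is at (326,87), its flange at (327,73), and the plate's front edge runs (304,165)–(301,252).

```bash
cat >> h.py <<'E'
def fish(c,u,v,z):
    R,t=c["R"],c["t"];a=np.array([u-c["cx"],v-c["cy"]]);r=np.hypot(*a)
    th=r/c["fx"];d=np.r_[a/r*np.sin(th),np.cos(th)];C=-R.T@t;D=R.T@d
    return C+(z-C[2])/D[2]*D
E
python3 - <<'E'
from h import *
c=dict(np.load("wrist1.npz"));np.set_printoptions(precision=4,suppress=True)
P={k:fish(c,*v) for k,v in dict(fl=(278.5,139,.042),fr=(276,264,.042),bl=(428,143,.042),br=(413,258.5,.042),k=(326,87,.06),flange=(327,70,.062),kin=(326,100,.055),pl=(304,165,.055),pr=(301,252,.055)).items()}
for k,v in P.items():print(k,v)
f=P["fl"]-P["fr"];b=P["bl"]-P["br"];print(np.linalg.norm(f),np.linalg.norm(b))
yaw=lambda f:np.degrees(np.arctan2(-f[0],f[1]))
print(yaw(f),yaw(b),yaw(P["pl"]-P["pr"]))
d=P["bl"]-P["fl"]+P["br"]-P["fr"];print("side",np.degrees(np.arctan2(d[1],d[0])))
E
```

```text
fl [0.5833 0.0517 0.042 ]
fr [ 0.5977 -0.0976  0.042 ]
bl [0.7638 0.0711 0.042 ]
br [ 0.7838 -0.082   0.042 ]
k [0.6238 0.1116 0.06  ]
flange [0.6226 0.1289 0.062 ]
kin [0.6264 0.0987 0.055 ]
pl [0.6117 0.0287 0.055 ]
pr [ 0.6229 -0.0721  0.055 ]
0.15001480616128812 0.15438676542370003
5.515960507064476 7.448841669070781 6.351787578413876
side 5.454464392412094
```

The knob grip is at about (0.626, 0.112) by both estimates, with yaw about 5.8°. I'll approach from above and then descend.

Emit:
carry_out([
  [[0.46, 0.35, 0.2], [0.006, -0.014, 0], 1],
  [[0.46, 0.35, 0.2], [0.006, -0.014, 0], 1],
  [[0.46, 0.35, 0.2], [0.006, -0.014, 0], 1],
  [[0.46, 0.35, 0.2], [0.006, -0.014, 0], 1],
  [[0.46, 0.35, 0.2], [0.006, -0.014, 0], 1],
  [[0.46, 0.35, 0.2], [0.006, -0.014, 0], 1],
])

```text
clock: 2.42
tcp_pos: [0.6253, 0.1068, 0.3477]
eef_rot: [180.0, 0.2, 95.2]
wrist_force: [0.5, -0.5, 0.5]
grip_width: 0.0856
```

```bash
python3 plan.py .626 .112 .203 95.8
```

```text
t 2.42 tcp [0.6253 0.1068 0.3477] [1.7998e+02 1.5000e-01 9.5250e+01] F [ 0.5 -0.5  0.5] grip 0.0856
shift [0.027 0.006 0.723] turn [ 0.001  0.005 -0.018]
```

Emit:
carry_out([
  [[0.027, 0.006, 0.4], [0, 0.005, -0.018], 1],
  [[0.027, 0.006, 0.4], [0, 0.005, -0.018], 1],
  [[0.027, 0.006, 0.55], [0, 0.005, -0.018], 1],
  [[0.027, 0.006, 0.65], [0, 0.005, -0.018], 1],
  [[0.027, 0.006, 0.72], [0, 0.005, -0.018], 1],
  [[0.027, 0.006, 0.72], [0, 0.005, -0.018], 1],
  [[0.027, 0.006, 0.72], [0, 0.005, -0.018], 1],
])

```text
clock: 3.0
tcp_pos: [0.6263, 0.1112, 0.2046]
eef_rot: [179.9, 0.0, 95.7]
wrist_force: [-0.6, 0.5, 0.0]
grip_width: 0.0855
```

```bash
python3 plan.py .626 .112 .203 95.8;  python3 - <<'E'
from workcell import vision
from h import *
c=vision.camera("wrist");np.savez("wrist2.npz",**c);crop(c,150,0,450,384,1.5,"pics/w2.png")
E
```

```text
t 3.0 tcp [0.6263 0.1112 0.2046] [1.7995e+02 1.0000e-02 9.5730e+01] F [-0.6  0.5  0. ] grip 0.0855
shift [ 0.004 -0.001  0.008] turn [ 0.002  0.    -0.002]
```

View pics/w2.png

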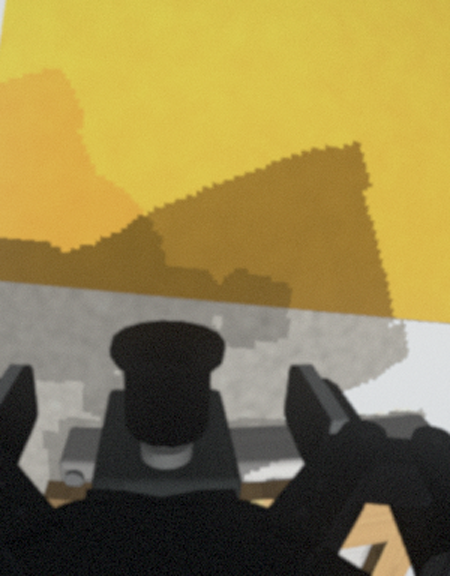

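The knob (crop (167,390)) stands between the two open fingers, behind its flange. I'll close on it.

Emit:
carry_out([
  [[0, 0, 0], [0, 0, 0], -1],
  [[0, 0, 0], [0, 0, 0], -1],
  [[0, 0, 0], [0, 0, 0], -1],
  [[0, 0, 0], [0, 0, 0], -1],
  [[0, 0, 0], [0, 0, 0], -1],
  [[0, 0, 0], [0, 0, 0], -1],
  [[0, 0, 0], [0, 0, 0], -1],
  [[0, 0, 0], [0, 0, 0], -1],
])

```text
clock: 3.72
tcp_pos: [0.6274, 0.1115, 0.2061]
eef_rot: [179.7, -0.0, 95.7]
wrist_force: [6.9, 0.2, 4.1]
grip_width: 0.0263
```

Emit:
carry_out([
  [[0.04, 0, 0], [0, 0, 0], -1],
  [[0.08, 0, 0], [0, 0, 0], -1],
  [[0.12, 0, 0], [0, 0, 0], -1],
  [[0.15, 0, 0], [0, 0, 0], -1],
  [[0.16, 0, 0], [0, 0, 0], -1],
  [[0.16, 0, 0], [0, 0, 0], -1],
  [[0.16, 0, 0], [0, 0, 0], -1],
])

```text
clock: 4.3
tcp_pos: [0.6245, 0.142, 0.2062]
eef_rot: [179.7, 0.2, 95.7]
wrist_force: [1.9, -10.7, 0.6]
grip_width: 0.0262
```

```bash
python3 plan.py .626 .112 .203 95.8;  python3 - <<'E'
from workcell import vision
from h import *
c=vision.camera("wrist");crop(c,150,150,450,384,1.5,"pics/w3.png")
E
```

```text
t 4.3 tcp [0.6245 0.142  0.2062] [1.7966e+02 1.5000e-01 9.5680e+01] F [  1.9 -10.7   0.6] grip 0.0262
shift [-0.15  -0.007  0.016] turn [ 0.011  0.005 -0.004]
```

View pics/w3.png

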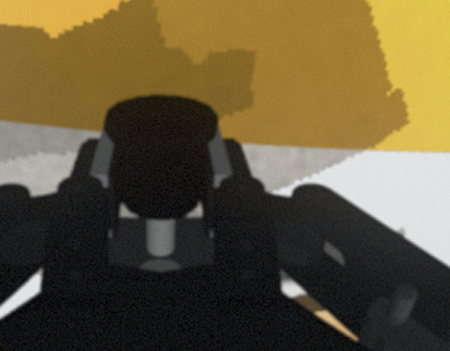

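The knob has moved 30.5 mm, the shaft is visibly longer (crop (160,235)), and it is pulling against the stop. Now I'll push it home.

Emit:
carry_out([
  [[-0.04, 0, 0], [0, 0, 0], -1],
  [[-0.08, 0, 0], [0, 0, 0], -1],
  [[-0.12, 0, 0], [0, 0, 0], -1],
  [[-0.15, 0, 0], [0, 0, 0], -1],
  [[-0.165, 0, 0], [0, 0, 0], -1],
  [[-0.165, 0, 0], [0, 0, 0], -1],
  [[-0.165, 0, 0], [0, 0, 0], -1],
  [[-0.165, 0, 0], [0, 0, 0], -1],
])

```text
clock: 5.02
tcp_pos: [0.6274, 0.1111, 0.2062]
eef_rot: [179.6, -0.1, 95.8]
wrist_force: [-0.7, 14.3, -4.2]
grip_width: 0.0263
```

The knob is back at its start position and pressing on the home stop with 14 N. I'll release and go up.

Emit:
carry_out([
  [[0, 0, 0], [0, 0, 0], 1],
  [[0, 0, 0], [0, 0, 0], 1],
  [[0, 0, 0], [0, 0, 0], 1],
  [[0, 0, 0], [0, 0, 0], 1],
  [[0, 0, -0.2], [0, 0, 0], 1],
  [[0, 0, -0.4], [0, 0, 0], 1],
  [[0, 0, -0.6], [0, 0, 0], 1],
  [[0, 0, -0.8], [0, 0, 0], 1],
])

```text
clock: 5.68
tcp_pos: [0.6262, 0.1103, 0.3683]
eef_rot: [179.6, -0.1, 95.8]
wrist_force: [0.8, -0.2, -0.3]
grip_width: 0.0853
```

```bash
python3 plan.py .483 -.277 .36 -3;  python3 - <<'E'
from workcell import vision
from h import *
c=vision.camera("wrist");np.savez("wrist4.npz",**c)
E
```

```text
t 5.68 tcp [0.6262 0.1103 0.3683] [ 1.7965e+02 -9.0000e-02  9.5760e+01] F [ 0.8 -0.2 -0.3] grip 0.0853
shift [-1.855 -0.907  0.033] turn [ 0.006 -0.012  3.292]
```

Emit:
carry_out([
  [[-0.9, -0.45, 0], [0.006, 0, 1], 1],
  [[-0.9, -0.45, 0], [0.006, 0, 1], 1],
  [[-0.9, -0.45, 0], [0.006, 0, 1], 1],
  [[-0.9, -0.45, 0], [0.006, 0, 1], 1],
  [[-0.9, -0.45, 0], [0.006, 0, 1], 1],
  [[-0.9, -0.45, 0], [0.006, 0, 1], 1],
])

```text
clock: 6.23
tcp_pos: [0.5533, -0.0843, 0.3747]
eef_rot: [179.4, -0.3, 65.2]
wrist_force: [-1.5, -1.5, -0.6]
grip_width: 0.0852
```

```bash
python3 plan.py .483 -.277 .36 -3
```

```text
t 6.23 tcp [ 0.5533 -0.0843  0.3747] [179.42  -0.31  65.15] F [-1.5 -1.5 -0.6] grip 0.0852
shift [-1.022  0.085  0.069] turn [ 0.011 -0.02   2.272]
```

Emit:
carry_out([
  [[-0.7, 0.06, 0], [0.01, -0.01, 1], 1],
  [[-0.7, 0.06, 0], [0.01, -0.01, 1], 1],
  [[-0.7, 0.06, 0], [0.01, -0.01, 1], 1],
  [[-0.7, 0.06, 0], [0.01, -0.01, 1], 1],
  [[-0.7, 0.06, 0], [0.01, -0.01, 1], 1],
  [[-0.7, 0.06, 0], [0.01, -0.01, 1], 1],
])

```text
clock: 6.73
tcp_pos: [0.5049, -0.2176, 0.3741]
eef_rot: [179.8, -0.2, 34.9]
wrist_force: [-0.3, 0.5, 0.2]
grip_width: 0.0853
```

```bash
python3 plan.py .483 -.277 .36 -3
```

```text
t 6.73 tcp [ 0.5049 -0.2176  0.3741] [ 1.7984e+02 -1.7000e-01  3.4920e+01] F [-0.3  0.5  0.2] grip 0.0853
shift [-0.26   0.181  0.07 ] turn [ 0.003 -0.007  1.264]
```

Emit:
carry_out([
  [[-0.26, 0.18, 0], [0, 0, 1], 1],
  [[-0.26, 0.18, 0], [0, 0, 1], 1],
  [[-0.26, 0.18, 0], [0, 0, 1], 1],
  [[-0.26, 0.18, 0], [0, 0, 1], 1],
  [[-0.26, 0.18, 0], [0, 0, 1], 1],
  [[-0.26, 0.18, 0], [0, 0, 1], 1],
])

```text
clock: 7.23
tcp_pos: [0.4834, -0.276, 0.374]
eef_rot: [180.0, -0.2, 5.2]
wrist_force: [0.4, 0.2, 0.6]
grip_width: 0.0856
```

```bash
python3 plan.py .483 -.277 .3 -3;  python3 - <<'E'
from workcell import vision
from h import *
c=vision.camera("wrist");np.savez("wrist5.npz",**c);crop(c,100,60,420,330,2.3,"pics/w5.png")
E
```

```text
t 7.23 tcp [ 0.4834 -0.276   0.374 ] [179.95  -0.22   5.16] F [0.4 0.2 0.6] grip 0.0856
shift [-0.004  0.005  0.37 ] turn [ 0.001 -0.008  0.272]
```

View pics/w5.png

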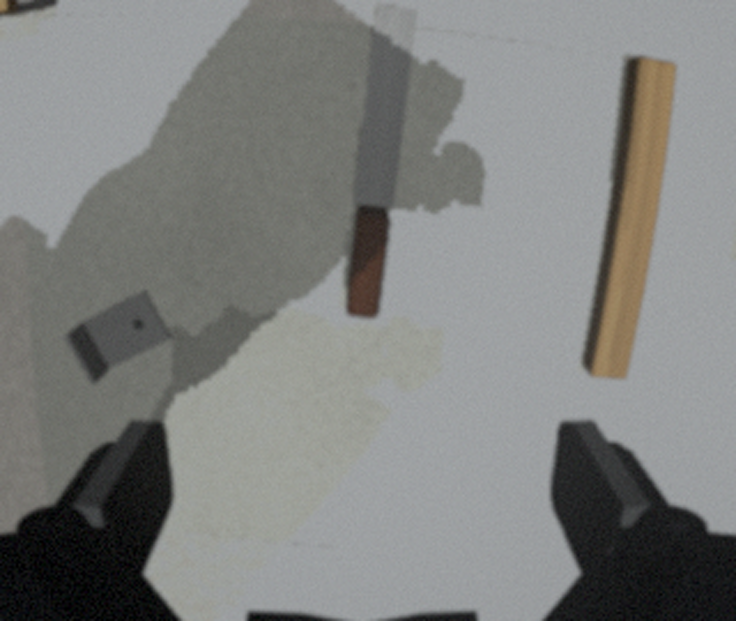

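The feeler's handle top runs from crop (374,207) at the front to (363,316) at the back, and the tip is at (396,9).

```bash
python3 - <<'E'
from h import *
c=dict(np.load("wrist5.npz"));np.set_printoptions(precision=4,suppress=True)
W=lambda u,v,z:fish(c,100+u/2.3,60+v/2.3,z)
a,b,t=W(374,207,.036),W(363,316,.036),W(396,9,.002)
print(a,b,t,np.linalg.norm(a-b),"mid",(a+b)/2)
for d in(a-b,t-(a+b)/2):print(np.degrees(np.arctan2(d[1],d[0])))
E
```

```text
[ 0.5116 -0.2808  0.036 ] [ 0.4594 -0.2805  0.036 ] [ 0.6071 -0.2835  0.002 ] 0.052121846047805086 mid [ 0.4855 -0.2807  0.036 ]
-0.28503229024210913
-1.325796227708905
```

Grasp at (0.492, -0.279), yaw -1.5°, TCP z 0.177.

```bash
python3 plan.py .492 -.2795 .177 -1.5
```

```text
t 7.28 tcp [ 0.4833 -0.2761  0.3741] [179.95  -0.22   5.27] F [ 0.2 -0.9  0.1] grip 0.085
shift [0.038 0.02  0.985] turn [ 0.001 -0.008  0.226]
```

Emit:
carry_out([
  [[0.038, 0.02, 0.2], [0, -0.008, 0.226], 1],
  [[0.038, 0.02, 0.4], [0, -0.008, 0.226], 1],
  [[0.038, 0.02, 0.6], [0, -0.008, 0.226], 1],
  [[0.038, 0.02, 0.75], [0, -0.008, 0.226], 1],
  [[0.038, 0.02, 0.85], [0, -0.008, 0.226], 1],
  [[0.038, 0.02, 0.9], [0, -0.008, 0.226], 1],
  [[0.038, 0.02, 0.9], [0, -0.008, 0.226], 1],
  [[0.038, 0.02, 0.9], [0, -0.008, 0.226], 1],
])

```text
clock: 7.95
tcp_pos: [0.4922, -0.2794, 0.1948]
eef_rot: [180.0, -0.0, -1.4]
wrist_force: [0.5, -0.5, -0.9]
grip_width: 0.0855
```

```bash
python3 plan.py .492 -.2795 .177 -1.5; python3 - <<'E'
from workcell import vision
from h import *
c=vision.camera("wrist");np.savez("wrist6.npz",**c);crop(c,100,60,420,384,1.8,"pics/w6.png")
E
```

```text
t 7.95 tcp [ 0.4922 -0.2794  0.1948] [ 1.7997e+02 -2.0000e-02 -1.3900e+00] F [ 0.5 -0.5 -0.9] grip 0.0855
shift [-0.001  0.     0.089] turn [ 0.001 -0.001  0.004]
```

View pics/w6.png

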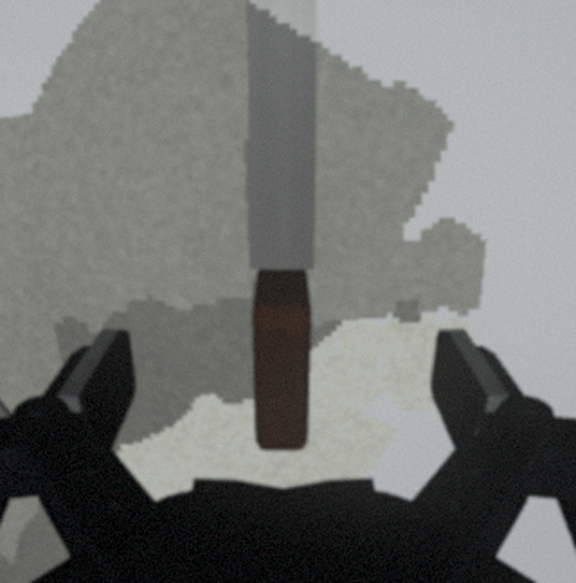

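The handle (crop (281,370)) is centred and aligned between the fingers. I'll lower and close.

Emit:
carry_out([
  [[0, 0, 0.05], [0, 0, 0], 1],
  [[0, 0, 0.085], [0, 0, 0], 1],
  [[0, 0, 0.085], [0, 0, 0], -1],
  [[0, 0, 0.085], [0, 0, 0], -1],
  [[0, 0, 0.085], [0, 0, 0], -1],
  [[0, 0, 0.085], [0, 0, 0], -1],
  [[0, 0, 0.085], [0, 0, 0], -1],
  [[0, 0, 0.085], [0, 0, 0], -1],
])

```text
clock: 8.67
tcp_pos: [0.4924, -0.2796, 0.1787]
eef_rot: [179.9, -0.1, -1.4]
wrist_force: [-1.2, 1.2, 7.3]
grip_width: 0.0152
```

Emit:
carry_out([
  [[0, 0, 0], [0, 0, 0], -1],
  [[0, 0, 0], [0, 0, 0], -1],
  [[0, 0, 0], [0, 0, 0], -1],
])

```text
clock: 8.92
tcp_pos: [0.4924, -0.2796, 0.1787]
eef_rot: [179.9, -0.1, -1.4]
wrist_force: [-0.3, -0.1, 0.6]
grip_width: 0.015
```

Gripped (15 mm). I'll lift and carry it to in front of the jig.

Emit:
carry_out([
  [[0, 0, -0.15], [0, 0, 0], -1],
  [[0, 0, -0.35], [0, 0, 0], -1],
  [[0, 0, -0.5], [0, 0, 0], -1],
  [[-0.1, -0.1, -0.55], [0, 0, -0.1], -1],
  [[-0.15, -0.3, -0.55], [0, 0, -0.2], -1],
  [[-0.15, -0.5, -0.55], [0, 0, -0.24], -1],
  [[-0.15, -0.7, -0.55], [0, 0, -0.24], -1],
  [[-0.15, -0.8, -0.55], [0, 0, -0.24], -1],
])

```text
clock: 9.58
tcp_pos: [0.466, -0.1146, 0.2886]
eef_rot: [-180.0, -0.1, 6.0]
wrist_force: [0.4, 1.0, -2.0]
grip_width: 0.0153
```

```bash
python3 plan.py .475 -.0357 .24 5.8
```

```text
t 9.58 tcp [ 0.466  -0.1146  0.2886] [-1.7997e+02 -9.0000e-02  5.9800e+00] F [ 0.4  1.  -2. ] grip 0.0153
shift [ 0.085 -0.388  0.243] turn [-0.001 -0.003  0.006]
```

Emit:
carry_out([
  [[0, -0.15, 0], [0, 0, 0], -1],
  [[0, -0.3, 0], [0, 0, 0], -1],
  [[0.05, -0.388, 0.05], [0, 0, 0.006], -1],
  [[0.085, -0.388, 0.15], [0, 0, 0.006], -1],
  [[0.085, -0.388, 0.243], [0, 0, 0.006], -1],
  [[0.085, -0.388, 0.243], [0, 0, 0.006], -1],
  [[0.085, -0.388, 0.243], [0, 0, 0.006], -1],
  [[0.085, -0.388, 0.243], [0, 0, 0.006], -1],
])

```text
clock: 10.25
tcp_pos: [0.4749, -0.0359, 0.2409]
eef_rot: [-180.0, -0.1, 5.8]
wrist_force: [-0.0, -0.0, -1.6]
grip_width: 0.0152
```

```bash
python3 plan.py .475 -.0357 .24 5.8; python3 - <<'E'
from workcell import vision
from h import *
c=vision.camera("wrist");np.savez("wrist7.npz",**c);crop(c,130,20,390,260,2.4,"pics/w7.png")
E
```

```text
t 10.25 tcp [ 0.4749 -0.0359  0.2409] [-1.7998e+02 -1.0000e-01  5.7700e+00] F [-0.  -0.  -1.6] grip 0.0152
shift [ 0.001 -0.001  0.004] turn [-0.001 -0.003 -0.001]
```

View pics/w7.png

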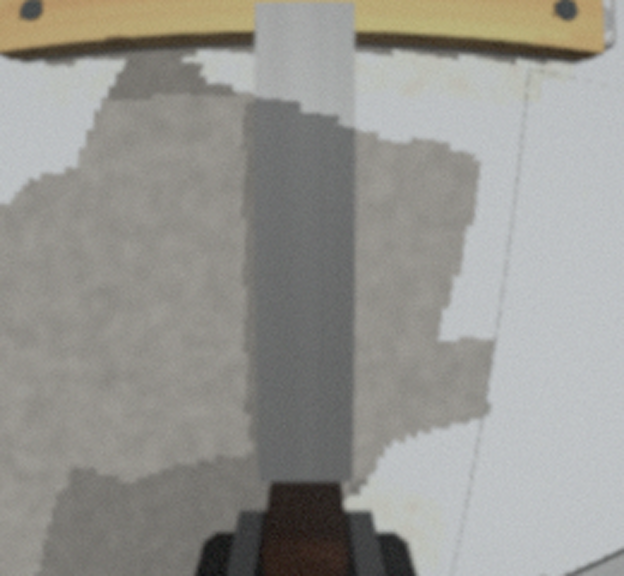

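The blade is aligned: blade centre crop x≈305, panel middle ≈302, tip just over the panel's front edge. I'll move 12 mm in and lower onto the panel.

Emit:
carry_out([
  [[0.03, 0, 0], [0, 0, 0], -1],
  [[0.06, 0, 0.03], [0, 0, 0], -1],
  [[0.06, 0, 0.06], [0, 0, 0], -1],
  [[0.06, 0, 0.08], [0, 0, 0], -1],
  [[0.06, 0, 0.09], [0, 0, 0], -1],
  [[0.06, 0, 0.097], [0, 0, 0], -1],
  [[0.06, 0, 0.1], [0, 0, 0], -1],
  [[0.06, 0, 0.1], [0, 0, 0], -1],
])

```text
clock: 10.97
tcp_pos: [0.4869, -0.0347, 0.221]
eef_rot: [-180.0, -0.1, 5.8]
wrist_force: [0.5, 0.5, -1.8]
grip_width: 0.0151
```

Emit:
carry_out([
  [[0, 0, 0], [0, 0, 0], -1],
  [[0, 0, 0], [0, 0, 0], -1],
])

```text
clock: 11.13
tcp_pos: [0.4868, -0.0347, 0.2211]
eef_rot: [-180.0, -0.1, 5.8]
wrist_force: [0.3, 0.3, -1.8]
grip_width: 0.0149
```

Emit:
carry_out([
  [[0, 0, 0.004], [0, 0, 0], -1],
  [[0, 0, 0.004], [0, 0, 0], -1],
  [[0, 0, 0.004], [0, 0, 0], -1],
  [[0, 0, 0.004], [0, 0, 0], -1],
])

```text
clock: 11.47
tcp_pos: [0.4869, -0.0347, 0.2204]
eef_rot: [-180.0, -0.1, 5.8]
wrist_force: [-0.6, -0.7, 0.0]
grip_width: 0.0151
```

Touching the panel lightly (Fz rose by 1.8 N). I'll slide in 40 mm.

Emit:
carry_out([
  [[0.03, 0, 0], [0, 0, 0], -1],
  [[0.06, 0, 0], [0, 0, 0], -1],
  [[0.09, 0, 0], [0, 0, 0], -1],
  [[0.12, 0, 0], [0, 0, 0], -1],
  [[0.15, 0, 0], [0, 0, 0], -1],
  [[0.18, 0, 0], [0, 0, 0], -1],
  [[0.2, 0, 0], [0, 0, 0], -1],
  [[0.2, 0, 0], [0, 0, 0], -1],
])

```text
clock: 12.13
tcp_pos: [0.5275, -0.0306, 0.2205]
eef_rot: [-180.0, -0.2, 5.8]
wrist_force: [0.8, -0.5, 0.3]
grip_width: 0.0155
```

```bash
python3 plan.py .6 -.023 .2204 5.8; python3 - <<'E'
from workcell import vision
from h import *
c=vision.camera("wrist");np.savez("wrist8.npz",**c);crop(c,130,0,390,240,2.4,"pics/w8.png")
E
```

```text
t 12.13 tcp [ 0.5275 -0.0306  0.2205] [-179.99   -0.2     5.78] F [ 0.8 -0.5  0.3] grip 0.0155
shift [ 0.365 -0.001  0.002] turn [-0.    -0.007 -0.001]
```

View pics/w8.png

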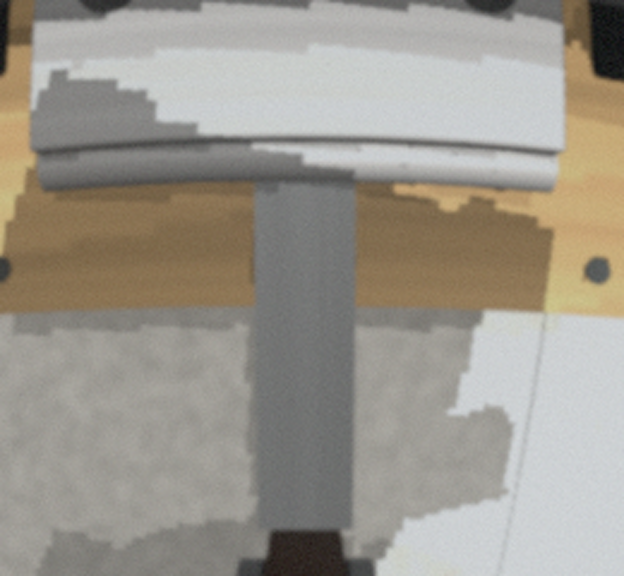

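The blade is under the nose bar: bar crop x 40–557, middle 298, blade centre 306. I'll go on in small steps and watch the drag.

Emit:
carry_out([
  [[0.01, 0, 0], [0, 0, 0], -1],
  [[0.02, 0, 0], [0, 0, 0], -1],
  [[0.03, 0, 0], [0, 0, 0], -1],
  [[0.03, 0, 0], [0, 0, 0], -1],
  [[0.03, 0, 0], [0, 0, 0], -1],
])

```text
clock: 12.6
tcp_pos: [0.5332, -0.03, 0.2205]
eef_rot: [180.0, -0.2, 5.8]
wrist_force: [1.4, -0.2, -0.1]
grip_width: 0.0148
```

Emit:
carry_out([
  [[0.01, 0, 0], [0, 0, 0], -1],
  [[0.02, 0, 0], [0, 0, 0], -1],
  [[0.03, 0, 0], [0, 0, 0], -1],
  [[0.03, 0, 0], [0, 0, 0], -1],
  [[0.03, 0, 0], [0, 0, 0], -1],
])

```text
clock: 13.02
tcp_pos: [0.5389, -0.0295, 0.2205]
eef_rot: [-180.0, -0.1, 5.8]
wrist_force: [-6.5, -0.9, 5.2]
grip_width: 0.015
```

Emit:
carry_out([
  [[0, 0, 0], [0, 0, 0], -1],
  [[0, 0, 0], [0, 0, 0], -1],
])

```text
clock: 13.18
tcp_pos: [0.5389, -0.0295, 0.2206]
eef_rot: [-180.0, -0.1, 5.8]
wrist_force: [-1.8, -0.5, 3.8]
grip_width: 0.0154
```

```bash
cat > f.py <<'E'
from workcell import monitor,vision
import numpy as np
L=[]
for i in range(6):
    s=monitor.state();L.append(np.r_[s["wrist_force"],s["wrist_torque"],s["tcp_pos"],s["eef_rot"]]);vision.camera("top")
np.set_printoptions(precision=3,suppress=True)
print(np.mean(L,0),np.std(L,0)[:3],s["clock"])
E
python3 f.py
```

```text
[  -3.099   -0.447    3.648   -0.032    0.515    0.012    0.539   -0.029
    0.221 -179.99    -0.135    5.776] [0.65  0.519 0.241] 13.4333
```

Contact is made: drag is 3 N, but the handle is also pressed down with about 5 N. I'll raise the hand slightly so the blade lies flat.

Emit:
carry_out([
  [[0, 0, -0.002], [0, 0, 0], -1],
  [[0, 0, -0.002], [0, 0, 0], -1],
  [[0, 0, -0.002], [0, 0, 0], -1],
])

```text
clock: 13.73
tcp_pos: [0.5389, -0.0295, 0.2208]
eef_rot: [-180.0, -0.1, 5.8]
wrist_force: [-0.3, 0.2, -2.6]
grip_width: 0.0154
```

```bash
python3 f.py
```

```text
[   0.054   -0.081   -3.023   -0.052    0.128   -0.013    0.539   -0.029
    0.221 -179.991   -0.142    5.777] [0.342 0.284 0.468] 13.9833
```

Emit:
carry_out([
  [[0.005, 0, 0], [0, 0, 0], -1],
  [[0.01, 0, 0], [0, 0, 0], -1],
  [[0.015, 0, 0], [0, 0, 0], -1],
  [[0.02, 0, 0], [0, 0, 0], -1],
  [[0.02, 0, 0], [0, 0, 0], -1],
  [[0.02, 0, 0], [0, 0, 0], -1],
])

```text
clock: 14.53
tcp_pos: [0.5427, -0.0291, 0.2208]
eef_rot: [-180.0, -0.1, 5.8]
wrist_force: [-5.2, -0.4, -1.2]
grip_width: 0.0151
```

```bash
python3 f.py
```

```text
[  -5.29    -1.023   -1.544   -0.088    1.079    0.001    0.543   -0.029
    0.221 -179.981   -0.075    5.774] [0.437 0.363 0.274] 14.7833
```

Drag is steady at 5.3 N. Net vertical load is only the feeler's weight, so plate and panel forces match, at roughly 5–8 N. One last look before handing in.

```bash
python3 - <<'E'
from workcell import vision
from h import *
a=vision.camera("wrist")["frame"][0:200,130:390,::-1];b=vision.camera("scene")["frame"][205:295,235:352,::-1]
cv2.imwrite("pics/fin.png",np.hstack([cv2.resize(a,(390,300)),cv2.resize(b,(390,300),interpolation=cv2.INTER_CUBIC)]))
E
python3 f.py
```

```text
[  -5.118   -0.259   -1.744   -0.113    1.062    0.001    0.543   -0.029
    0.221 -179.982   -0.077    5.775] [0.383 0.329 0.852] 15.1833
```

View pics/fin.png

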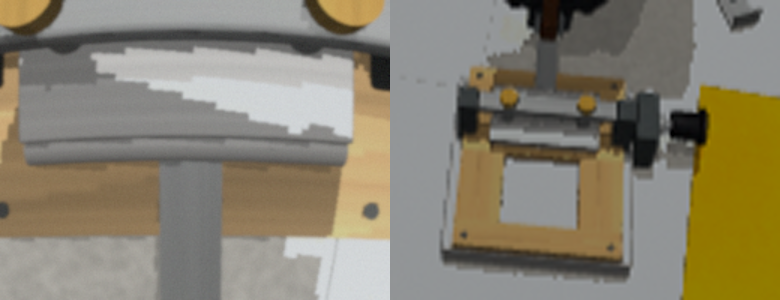

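The left half shows the blade (190,230) straight under the middle of the nose bar. The right half shows the knob (688,125) close to its housing, which is home. Handing in.

```bash
python3 -c "
from workcell import order
print(order.sign_off())"
```

```text
the job is handed in; nothing more can be done
None
```

I worked the clamp knob once, slid the taper feeler in under the pressure plate, and handed the job in at about 15 s with the feeler still gripped and held at depth. Hand-in reports no verdict, so whether it passed is not known.

- **Knob:** I pulled it out 30.5 mm to its stop and pushed it back to its starting position, where it pressed on the home stop with 14 N. The last picture shows it home.
- **Feeler:** I took the one nearest the base. It lies straight in the last wrist picture, within about 2 mm of the middle of the plate (from the picture before it). I estimate its tip is about 38 mm past the plate's front edge.
- **Drag:** At the end it was steady at about 5.2 N. The wrist carried only the feeler's weight, so the plate and panel forces should match.
- **Plate force:** The force of the plate on the blade is inferred, not measured. Drag and spring rate put it at about 5–8 N, inside the 1.5 to 13 N wanted.
- **Correction made:** At first contact the blade was slightly tilted because the hand pressed the handle down with about 5 N. I raised the hand slightly (about 0.2 mm measured) and slid in 4 mm more.
- **Not checked:** I did not measure the bystanders again, but nothing suggested contact with any of them.

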